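# Clamp a seal blank in the cam vise

## Robot

A 6-joint arm with a two-finger parallel gripper is mounted at the origin on the work surface. World frame = base frame: x ahead of the robot, y to its left, z up, the work surface at z = 0. Lengths are in m, angles in rad, forces in N, time in s.
With the tool pointing down it reaches from about 0.25 to 0.775 m from the base axis. Payload 4 kg.
Tool frame: the origin (TCP) lies midway between the tips of the shut fingers; the grasp point (between the pads) lies 19 mm behind it; z points along the fingers, x is the direction in which the jaws open and shut, and the axes are right-handed (so a half turn about z gives the same grasp; the last joint's range is limited). The gripper opens to 94 mm and grips with 3 to 60 N. Pads are 16 mm wide; open, the fingers measure 119 mm over their backs; the gripper's body (75 mm by 177 mm) begins 78 mm behind the grasp point.
Start: joints at [1.222, 0.087, 1.371, -0, 1.684, -0.103], TCP at [0.134, 0.533, 0.206] pointing down, gripper open.
Joint ranges: [-3.1, 3.1], [-0.76, 2.03], [0.27, 2.55], [-1.08, 4.22], [0.17, 2.65], [-2.57, 2.57]. Speed limits (rad/s): [2.79, 2.79, 3.14, 3.14, 3.14, 3.14].

## Interface

Orientations are given as [roll, pitch, yaw] about the fixed x, y, z axes, in that order (R = Rz(yaw) Ry(pitch) Rx(roll)).
In Python, from bench import robot gives the robot as it stands.
- The arm moves only by the shell command python3 -m handwheel 'ROWS'. ROWS is a JSON object of lists of equal length, an entry for each row: "delta_pos": the shift along the tool's x, y, z in mm, a list of three; "rotation": the turn, a rotation vector about the tool's x, y, z in rad, a list of three; "claw": the closure, from -1 (fully open) to 1 (shut). In form: {"delta_pos": [[tx, ty, tz], ...], "rotation": [[wx, wy, wz], ...], "claw": [claw, ...]}. A call has exactly 8 rows; each row shifts and turns the commanded pose from where the row before left it, along the tool's axes as they then stand; what a row does not reach is not made up. A row lasts 1/8 s, in which the tool goes at most 62.5 mm and 10.7 degrees, less where a joint would pass 70% of its speed; a pose out of reach is approached as far as the arm can. A call with a gripper value outside its range is refused whole. The fingers move at their own pace and stop on an object; the grip force is fixed at half the most. Time passes only in rows, so rows that do not move let the fingers close, or fill a call up. It gives the time, the measured TCP pose, the force and the opening at its end, in the units of the state.
- robot.get_obs(): the state, without advancing time (a new reading comes with each control period).
- robot.snapshot(name): name is "side" or "top" or "wrist"; returns a dict with "color" (480x640x3 uint8, red, green, blue), "intrinsics" (3x3 intrinsics, pixels), "k1" (the pictures are not rectified: a ray, as slopes to the right and down, at radius r is drawn at 1 + k1 r^2 times it, then the intrinsics apply), "eye" and "rotation" of the camera in the world. Camera axes: x right, y down, z forward; pixel columns grow to the right and rows downward; lengths in m; the calibration is good to about 2 mm. A picture is of the moment at which its call begins. There is no depth.
- robot.close_job(): hands the job in, once; it reports no verdict.
The state is a dict: "time": time; "joint_positions": joint angles; "qvel": joint speeds; "joint_torque": joint torques, N m; "tool_pos": TCP position; "ee_rot": TCP orientation; "wrist_force": force on the tool from outside, world axes, zero at the start; "wrist_torque": the same for the moment, N m; "width": finger opening in m.
Only numpy, scipy, OpenCV 4.12 (cv2) and the standard library are available. Lean on these libraries where they do the work, as an engineer would, in place of code of your own. Each camera call takes 0.05 s, during which the arm holds its last target.

## Task

Lay the rectangular brass seal blank flat, round face up, between the open jaws of the small bench vise, with its long sides along the jaws and centred on them, and let go of it. Then turn the vise's slanted bar knob clockwise until it clicks past its detent, so that it stays there by itself and the blank is held tight. Leave the other things on the bench where they are.

Things in the scene. Friction and masses are not known exactly. Their poses are not given: they have to be found in the camera images.
- blank_center (a point): Brass seal blank, loose, about 0.2 kg: a block 24 mm (its x) by 46 mm (its y, long axis) by 22 mm high, with a raised round face 17 mm across, 4 mm high, in the middle of its top. It stands on the bench, round face up (z). This point is the block's centre, 11 mm above its underside. Half a turn makes no difference. Grip it by its two 24 mm wide ends: the jaws cover its long sides.
- vise_seat (a point): Where the blank goes: the point on the vise's flat bed, 36 mm above the bench, midway between the open jaws and at the middle of their length. x points from the knob end to the fixed jaw, y along the jaws, z up. Jaws: steel, 34 mm long, 16 mm high above the bed, open about 29 mm (faces at x = -14.5 and +14.5 mm). The bed is 76 mm wide (y), clear beyond the ends of the jaws.
- vise: The vise: a dark iron casting fixed to the bench, foot 190 (x) by 110 (y) by 14 mm. Origin on the bench under its middle; vise_seat is at x = +35, z = +36 mm; axes as vise_seat. A slanted panel with the knob is at the -x end (the robot's side), the jaws at the +x end. Its place and yaw differ from start to start.
- jaw: The moving jaw, on the knob side, 14 mm thick (x), 34 mm long (y); origin on the bed in the middle of both; axes as vise_seat. Turning the knob drives it towards +x: it pushes the 24 mm blank against the fixed jaw (about 5 mm of travel), then squeezes it on a spring with about 8 N.
- knob_grip (a point): Grip point of the vise's black bar knob, on its turning axis, 30 mm out from the panel, 12 mm below the bar's top. The bar is 44 mm long (x) and 12 mm thick (y: close the fingers along y); the 46 mm disc under it has its top 22 mm below this point. z is the turning axis, out of the panel, leaning 35 degrees from vertical towards vise -x: tilt the tool as much. Axes turn with the knob.
- console: The slanted panel under the knob, 62 (x) by 64 mm (y). Origin where the knob's axis meets it, at x = -65, y = 0, z = +55 mm from the vise's origin. x runs straight up the slope, z out along the knob's axis. A black dot marks the top of the panel.
- torque_knob (a joint): Knob angle, rad, growing clockwise seen from outside the panel. At 0 the bar is 0.7 rad anticlockwise of the panel's x; it starts near 0.1; end stop 1.6. The detent resists (up to 0.25 N m near 0.45) as far as the crest at about 0.75; beyond, it snaps forward by itself into a hollow at 1.3 to 1.36 and stays. Let go before the crest, it springs back to 0.1. One grasp is enough.
- doming_block_center (a point): Not part of the job, leave in place: steel doming block, a plain 40 mm cube with dimples on top. This point is at its centre, half-way up.
- brass_weight_center (a point): Not part of the job, leave in place: round brass weight, 38 mm across and 43 mm tall, with a small knob on top. This point is at its centre, half-way up.
- hammer_head (a point): Not part of the job, leave in place: small hammer with a 210 mm wooden handle; this point is the middle of its head, 13 mm above the bench.
- polish_jar_center (a point): Not part of the job, leave in place: glass jar 48 mm across, 50 mm tall, white cap. This point is at its centre, half-way up.
- bench_block_center (a point): Not part of the job, leave in place: flat steel bench block 60 x 60 x 18 mm. This point is at its centre, half-way up.
- needle_file_handle (a point): Not part of the job, leave in place: needle file 160 mm long with a wooden handle 14 mm thick; this point is the middle of the handle.
- stone_tray_center (a point): Not part of the job, leave in place: grey divided tray 90 x 60 x 18 mm. This point is at its centre, half-way up.
Not all that is in view belongs to the job. What is shaped like the part that bears blank_center but pink or white is not meant.

How it is judged:
On the way, in this order (a step that is already met when the one before it is completed fails the run):
1. the blank lies flat between the open jaws, long sides along them, and is let go, with the knob not yet turned up to its click (x of blank_center in the frame of vise_seat between -0.007 and 0.007 m and y of blank_center in the frame of vise_seat between -0.01 and 0.01 m and z of blank_center in the frame of vise_seat between 0.008 and 0.014 m and angle between the y axis of blank_center and the y axis of vise_seat, either way round below 0.2 rad and angle between blank_center's own z axis and vertical below 0.12 rad and contact force between the fingers and blank below 0.1 N and value of joint torque_knob below 0.6 rad), for 0.2 s.
2. the knob has clicked past its detent (value of joint torque_knob above 1.1 rad), for 0.2 s.
At the end, for the whole second after the job is handed in: The knob stays past its detent (angle over 1.1 rad), and the blank is squeezed by the moving jaw with more than 3 N, flat on the bed (centre 8 to 14 mm above it, tilt under 0.12 rad), within 7 mm of the seat across the jaws and 10 mm along them, its long axis within 0.06 rad of the jaws (value of joint torque_knob above 1.1 rad and contact force between jaw and blank above 3 N and x of blank_center in the frame of vise_seat between -0.007 and 0.007 m and y of blank_center in the frame of vise_seat between -0.01 and 0.01 m and z of blank_center in the frame of vise_seat between 0.008 and 0.014 m and angle between the y axis of blank_center and the y axis of vise_seat, either way round below 0.06 rad and angle between blank_center's own z axis and vertical below 0.12 rad); the robot touches nothing.
It fails at once if one of the other loose things on the bench is moved by more than 30 mm (distance of any of doming_block_center, brass_weight_center, hammer_head, polish_jar_center, bench_block_center, needle_file_handle, stone_tray_center from where it was at the start of the episode above 0.03 m).
It also fails if it takes over 54 s, if anything falls off the work surface, if the arm or the gripper's body presses on something with over 40 N, if the wrist force passes 120 N, or if a joint passes its speed limit or range.

## Working session

There is one attempt and no reset: what is moved stays moved. The work goes in short steps, Python scripts to look and compute and a shell command to move; the robot and the scene stay as the last step left them, time stands still between calls to the robot, and variables do not carry over. Pictures are saved under pics/ and viewed, and the job is handed in when it is done.

```bash
ls; mkdir -p pics; cat > h.py <<'E'
import numpy as np, cv2
from bench import robot
def snap(n,f):
    s=robot.snapshot(n); cv2.imwrite(f,s['color'][:,:,::-1]); return s
E
python3 - <<'E'
from h import *
import pickle
print(robot.get_obs())
for n in ('top','side','wrist'):
    s=snap(n,f'pics/{n}0.png'); pickle.dump(s,open(f'pics/{n}0.pkl','wb'))
    print(n,s['intrinsics'],s['k1'],s['eye'],s['rotation'])
E
```

```text
pics
{'time': 0.0, 'joint_positions': array([ 1.22191750e+00,  8.79631279e-02,  1.37222892e+00, -1.30203695e-05,
        1.68361983e+00, -1.03108479e-01]), 'qvel': array([-0.00175533, -0.00113808,  0.00016149, -0.00070305, -0.00134094,
       -0.0014148 ]), 'joint_torque': array([-1.78230803e-03, -3.40198731e+01, -3.02420712e+01,  7.16372626e-02,
        3.33174190e-02, -1.45015206e-04]), 'tool_pos': array([0.13364142, 0.53294971, 0.20431261]), 'ee_rot': array([-3.14137711e+00,  2.20876715e-03,  1.32502477e+00]), 'wrist_force': array([-0.15674706, -0.32435903, -0.28256985]), 'wrist_torque': array([ 0.04656252, -0.00272838, -0.00170242]), 'width': 0.09433234925674369}
top [[618.15068712   0.         324.08962794]
 [  0.         618.15068712 249.12910336]
 [  0.           0.           1.        ]] -0.019502545283590314 [0.55820052 0.06391965 1.20318144] [-3.0880979  -0.01224284 -1.58244761]
side [[439.53065382   0.         319.29583881]
 [  0.         439.53065382 236.0959545 ]
 [  0.           0.           1.        ]] 0.012191436289560405 [0.29820033 0.63818191 0.61186528] [-2.24107187e+00 -7.64543219e-04 -2.62450081e+00]
wrist [[368.71031273   0.         317.92496616]
 [  0.         368.71031273 240.3599642 ]
 [  0.           0.           1.        ]] -0.06296431589243957 [0.05116007 0.55342775 0.38417391] [2.84785994e+00 2.65235104e-03 1.32438419e+00]
```

View pics/top0.png

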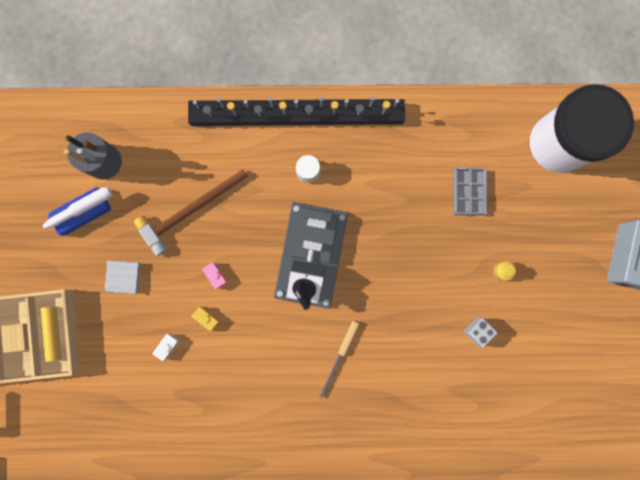

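View pics/side0.png

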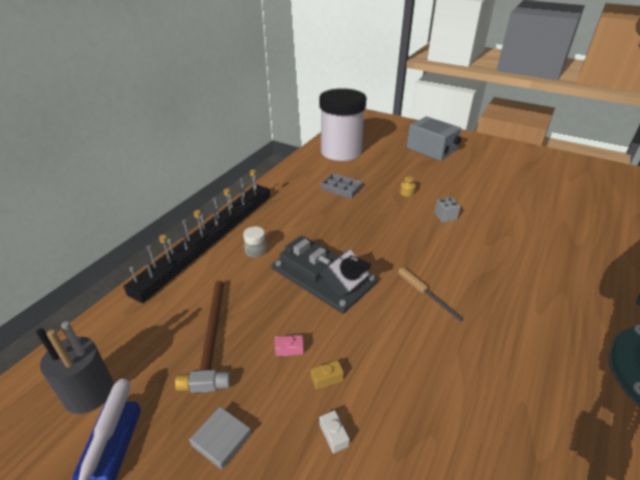

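View pics/wrist0.png

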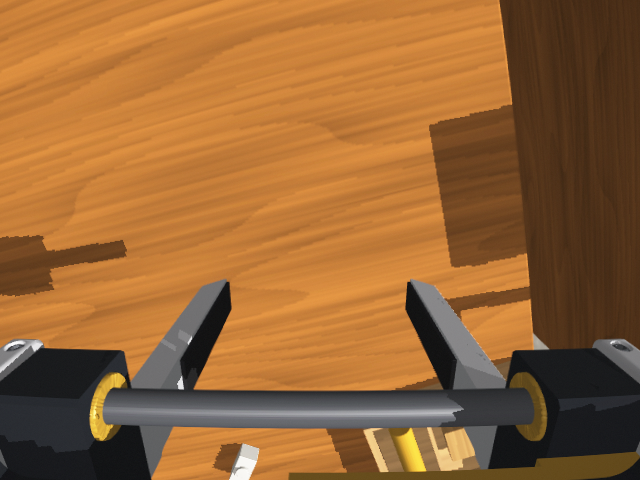

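```bash
python3 - <<'E'
from h import *
t=cv2.imread('pics/top0.png'); s=cv2.imread('pics/side0.png')
a=cv2.resize(t[195:315,265:365],(500,600),interpolation=cv2.INTER_CUBIC); 
cv2.imwrite('pics/c1.png',a)
cv2.imwrite('pics/c2.png',cv2.resize(t[290:350,165:245],(800,600),interpolation=cv2.INTER_CUBIC))
cv2.imwrite('pics/c3.png',cv2.resize(s[220:320,260:393],(798,600),interpolation=cv2.INTER_CUBIC))
E
```

```text
(no output)
```

View pics/c1.png

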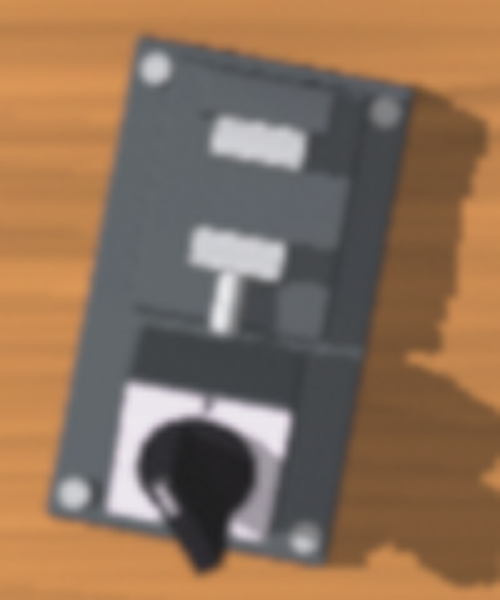

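View pics/c2.png

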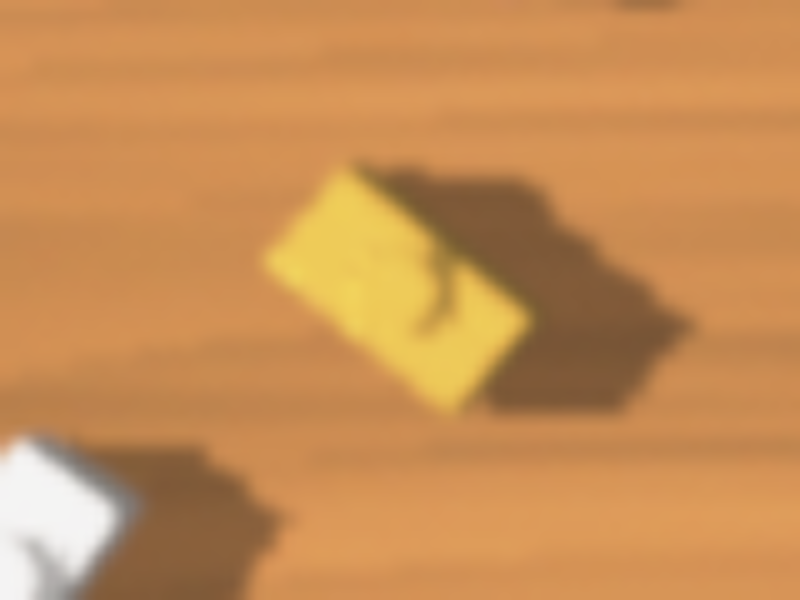

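View pics/c3.png

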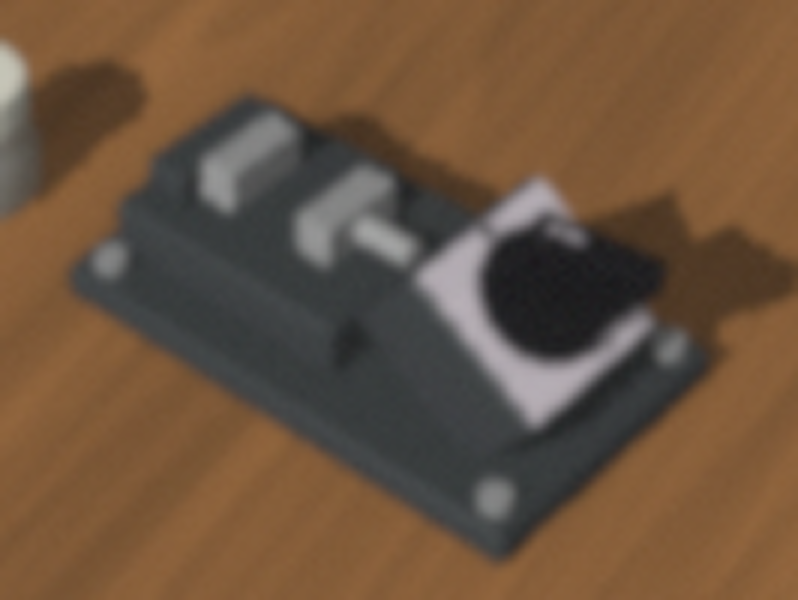

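```bash
cat >> h.py <<'E'
from scipy.spatial.transform import Rotation as Rn
from scipy.optimize import least_squares
import pickle
def proj(s,P):
    R=Rn.from_euler('xyz',s['rotation']).as_matrix() if np.shape(s['rotation'])==(3,) else np.array(s['rotation'])
    Rt=R.T; rv=cv2.Rodrigues(Rt)[0]; t=-Rt@np.array(s['eye'])
    return cv2.projectPoints(np.array(P,float).reshape(-1,1,3),rv,t,np.array(s['intrinsics']),np.array([s['k1'],0,0,0.]))[0].reshape(-1,2)
def un(u,sc,ox,oy):
    u=np.array(u,float); return (u+.5)/sc-.5+[ox,oy]
def pose2(p,M):
    c,s=np.cos(p[2]),np.sin(p[2]); M=np.array(M,float)
    return np.c_[p[0]+c*M[:,0]-s*M[:,1],p[1]+s*M[:,0]+c*M[:,1],M[:,2]]
def fit(obs,x0):
    f=lambda p:np.concatenate([(proj(s,pose2(p,M))-uv).ravel() for s,M,uv in obs])
    r=least_squares(f,x0); return r.x,r.fun.reshape(-1,2)
def load(n): return pickle.load(open(f'pics/{n}.pkl','rb'))
E
python3 - <<'E'
from h import *
T=load('top0');S=load('side0')
F=[[95,55,14],[95,-55,14],[-95,-55,14],[-95,55,14]]
J=[[49.5+0,17,52],[49.5,-17,52],[49.5+14,-17,52],[49.5+14,17,52]]
F=np.array(F)/1e3
uT=un([(140,38),(412,90),(325,562),(52,515)],5,265,195)
print(fit([(T,F,uT)],[.55,.08,0]))
# side: corners: near-left front foot (500,560)->? 
uS=un([(70,278),(502,560),(712,355)],6,260,220)
MS=F[[0,3,2]]
for o in ([(S,MS,uS)],[(T,F,uT),(S,MS,uS)]): 
  p,r=fit(o,[.55,.08,0]);print(p,np.round(r,1).tolist())
# console dot check
B=np.array([[12,23,22],[-12,23,22],[-12,-23,22],[12,-23,22]])/1e3
uB=un([(348,165),(265,258),(450,412),(530,320)],10,165,290)
p,r=fit([(T,B,uB)],[.42,.25,.8]);print(p,np.round(r,1).tolist())
print(proj(S,pose2(p,B)), proj(S,[[p[0],p[1],.011]]))
E
```

```text
(array([ 0.61137657,  0.07376919, -0.19224818]), array([[-0.60552567, -0.96594206],
       [ 0.94450947, -1.12095975],
       [ 0.75482521,  1.48105383],
       [-1.08501273,  0.56198219]]))
[ 0.60609131  0.0792101  -0.19799869] [[-1.3, -0.5], [0.5, -0.8], [0.7, 1.1]]
[ 0.60963333  0.07516601 -0.19427639] [[-1.2, -0.1], [0.3, -0.1], [-0.1, 2.4], [-1.9, 1.4], [-1.6, -2.1], [-0.0, -3.0], [-0.1, -0.9]]
[ 0.4919739   0.27768637 -0.7108868 ] [[-0.1, -0.3], [0.0, 0.1], [-0.1, 0.4], [0.1, -0.2]]
[[308.85224996 367.39477665]
 [313.85716168 380.0801716 ]
 [341.81487894 371.34840755]
 [336.186041   359.10520795]] [[325.20217874 373.52485748]]
```

```bash
cat >> h.py <<'E'
def togo(pos,R,first='rot'):
    o=robot.get_obs(); Rc=Rn.from_euler('xyz',o['ee_rot']); R=R if isinstance(R,Rn) else Rn.from_euler('xyz',R)
    d=np.array(pos)-o['tool_pos']
    print('t',round(o['time'],2),'pos',np.round(o['tool_pos'],4),'rot',np.round(o['ee_rot'],3),'w',round(float(o['width']),4),'F',np.round(o['wrist_force'],1))
    print('d in current axes mm',np.round(1e3*Rc.inv().apply(d),1),' in target axes',np.round(1e3*R.inv().apply(d),1))
    print('rotvec tool',np.round((Rc.inv()*R).as_rotvec(),3))
E
python3 -m handwheel '{"delta_pos":[[-20,51,0],[-20,51,0],[-20,51,0],[-20,51,0],[-20,51,0],[-20,51,0],[-20,51,0],[-20,51,0]],"rotation":[[0,0,0.06],[0,0,0.06],[0,0,0.06],[0,0,0.06],[0,0,0.06],[0,0,0.06],[0,0,0.06],[0,0,0.045]],"claw":[-1,-1,-1,-1,-1,-1,-1,-1]}'
python3 - <<'E'
from h import *
togo([.492,.278,.12],[np.pi,0,.86])
E
```

```text
time: 1.15
tool_pos: [0.4276, 0.2117, 0.2051]
ee_rot: [-3.141, 0.0, 0.858]
wrist_force: [0.8, -0.1, -0.9]
width: 0.0938
t 1.15 pos [0.4276 0.2117 0.2051] rot [-3.141  0.     0.858] w 0.0938 F [ 0.8 -0.1 -0.9]
d in current axes mm [92.3  5.4 85.1]  in target axes [92.3  5.5 85.1]
rotvec tool [-0.     0.    -0.002]
```

```bash

python3 -m handwheel '{"delta_pos":[[31,2,0],[31,2,0],[30,1.5,25],[0,0,35],[0,0,25],[0,0,0],[0,0,0],[0,0,0]],"rotation":[[0,0,0],[0,0,0],[0,0,0],[0,0,0],[0,0,0],[0,0,0],[0,0,0],[0,0,0]],"claw":[-1,-1,-1,-1,-1,-1,-1,-1]}'
python3 - <<'E'
from h import *
togo([.492,.278,.12],[np.pi,0,.86])
s=snap('wrist','pics/w1.png');pickle.dump(s,open('pics/w1.pkl','wb'))
B=np.array([[12,23,22],[-12,23,22],[-12,-23,22],[12,-23,22]])/1e3
print(proj(s,pose2([.492,.2777,-.711],B)))
E
```

```text
time: 2.15
tool_pos: [0.4921, 0.2798, 0.1224]
ee_rot: [3.14, -0.003, 0.86]
wrist_force: [0.4, -0.0, 0.5]
width: 0.0942
t 2.15 pos [0.4921 0.2798 0.1224] rot [ 3.14e+00 -3.00e-03  8.60e-01] w 0.0942 F [ 0.4 -0.   0.5]
d in current axes mm [-1.4  1.1  2.4]  in target axes [-1.4  1.1  2.4]
rotvec tool [ 0.001 -0.003 -0.   ]
[[345.1320562  255.7831687 ]
 [345.77522874 226.93555696]
 [287.22197196 227.00180947]
 [287.95990159 255.85631928]]
```

View pics/w1.png

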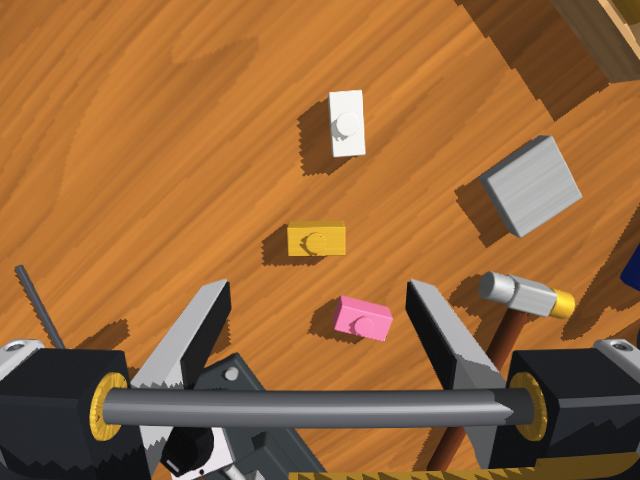

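```bash

python3 -m handwheel '{"delta_pos":[[-1.4,1,30],[0,0,40],[0,0,30],[0,0,12],[0,0,2],[0,0,0],[0,0,0],[0,0,0]],"rotation":[[0,0,0],[0,0,0],[0,0,0],[0,0,0],[0,0,0],[0,0,0],[0,0,0],[0,0,0]],"claw":[-1,-1,-1,-1,-1,-1,-1,-1]}'
python3 - <<'E'
from h import *
togo([.492,.278,.004],[np.pi,0,.86])
s=snap('wrist','pics/w2.png')
E
```

```text
time: 3.2
tool_pos: [0.4916, 0.278, 0.0075]
ee_rot: [3.141, -0.002, 0.86]
wrist_force: [-1.0, -0.2, 1.2]
width: 0.0943
t 3.2 pos [0.4916 0.278  0.0075] rot [ 3.141e+00 -2.000e-03  8.600e-01] w 0.0943 F [-1.  -0.2  1.2]
d in current axes mm [0.2 0.3 3.5]  in target axes [0.2 0.3 3.5]
rotvec tool [ 0.001 -0.002  0.   ]
```

View pics/w2.png

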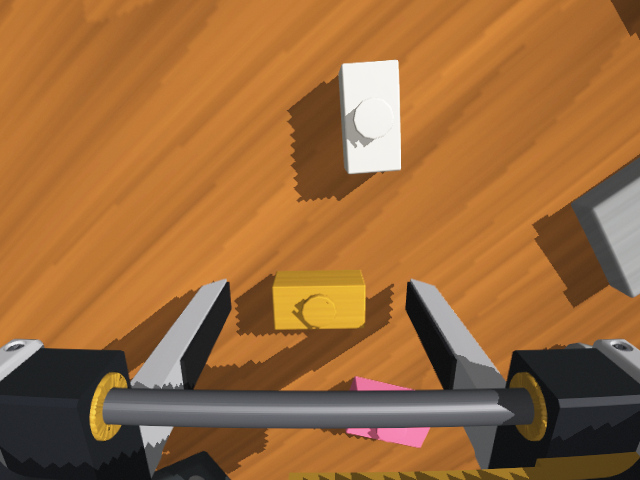

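```bash

python3 -m handwheel '{"delta_pos":[[0,0,2.5],[0,0,0],[0,0,0],[0,0,0],[0,0,0],[0,0,0],[0,0,0],[0,0,0]],"rotation":[[0,0,0],[0,0,0],[0,0,0],[0,0,0],[0,0,0],[0,0,0],[0,0,0],[0,0,0]],"claw":[-1,1,1,1,1,1,1,1]}'
python3 - <<'E'
from h import *
togo([.492,.278,.005],[np.pi,0,.86])
s=snap('wrist','pics/w3.png')
E
```

```text
time: 4.25
tool_pos: [0.4911, 0.2778, 0.004]
ee_rot: [3.142, -0.0, 0.86]
wrist_force: [-0.3, 0.8, 0.7]
width: 0.0455
t 4.25 pos [0.4911 0.2778 0.004 ] rot [ 3.142 -0.     0.86 ] w 0.0455 F [-0.3  0.8  0.7]
d in current axes mm [ 0.7  0.5 -1. ]  in target axes [ 0.7  0.5 -1. ]
rotvec tool [ 0. -0. -0.]
```

View pics/w3.png

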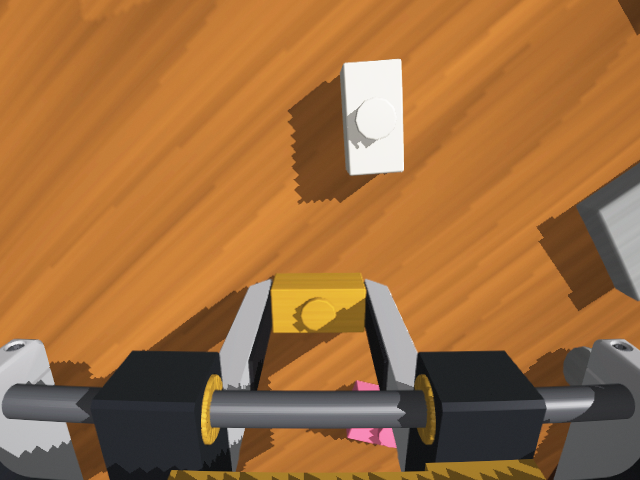

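```bash

python3 -m handwheel '{"delta_pos":[[0,0,-30],[0,0,-50],[0,0,-50],[0,10,-20],[0,40,0],[-4,50,0],[-4,50,0],[-4,50,0]],"rotation":[[0,0,0],[0,0,0],[0,0,0],[0,0,0],[0,0,0],[0,0,0],[0,0,0],[0,0,0]],"claw":[1,1,1,1,1,1,1,1]}'
python3 -m handwheel '{"delta_pos":[[-4,50,0],[-4,50,0],[0,19,0],[0,0,0],[0,0,0],[0,0,0],[0,0,0],[0,0,0]],"rotation":[[0,0,0],[0,0,0],[0,0,0],[0,0,-0.17],[0,0,-0.17],[0,0,-0.17],[0,0,-0.007],[0,0,0]],"claw":[1,1,1,1,1,1,1,1]}'
python3 - <<'E'
from h import *
togo([.72,.055,.154],[np.pi,0,1.377])
s=snap('wrist','pics/w4.png');pickle.dump(s,open('pics/w4.pkl','wb'))
F=np.array([[95,55,14],[95,-55,14],[-95,-55,14],[-95,55,14]])/1e3
print(proj(s,pose2([.6096,.0752,-.194],F)))
E
```

```text
time: 5.3
tool_pos: [0.6352, 0.137, 0.1531]
ee_rot: [-3.14, 0.001, 0.86]
wrist_force: [-0.5, 0.9, -1.3]
width: 0.0456
time: 6.3
tool_pos: [0.7194, 0.0545, 0.1534]
ee_rot: [-3.141, 0.0, 1.375]
wrist_force: [0.4, -0.3, -2.1]
width: 0.0462
t 6.3 pos [0.7194 0.0545 0.1534] rot [-3.141  0.     1.375] w 0.0462 F [ 0.4 -0.3 -2.1]
d in current axes mm [ 0.6  0.4 -0.6]  in target axes [ 0.6  0.4 -0.6]
rotvec tool [-0.001  0.    -0.002]
[[380.21314748 209.72678084]
 [255.79582166 210.02893684]
 [245.3781656  -32.74140467]
 [389.33887721 -33.23092596]]
```

View pics/w4.png

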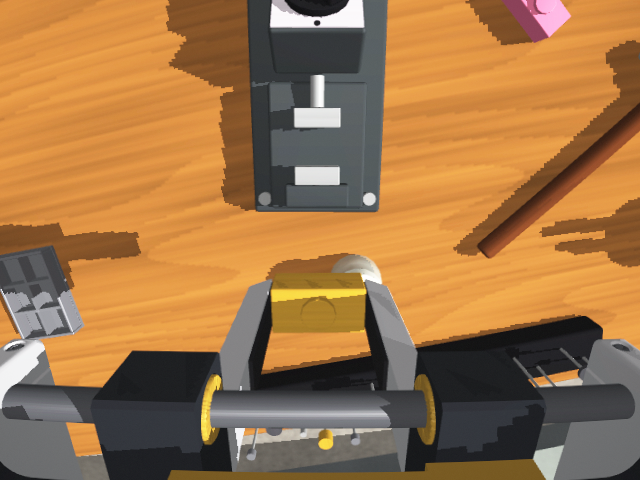

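```bash
python3 - <<'E'
from h import *
t=cv2.imread('pics/w4.png')
cv2.imwrite('pics/c5.png',cv2.resize(t[70:220,230:400],(680,600),interpolation=cv2.INTER_CUBIC))
cv2.imwrite('pics/c6.png',cv2.resize(t[0:80,230:400],None,fx=4,fy=4,interpolation=cv2.INTER_CUBIC))
E
```

```text
(no output)
```

View pics/c5.png

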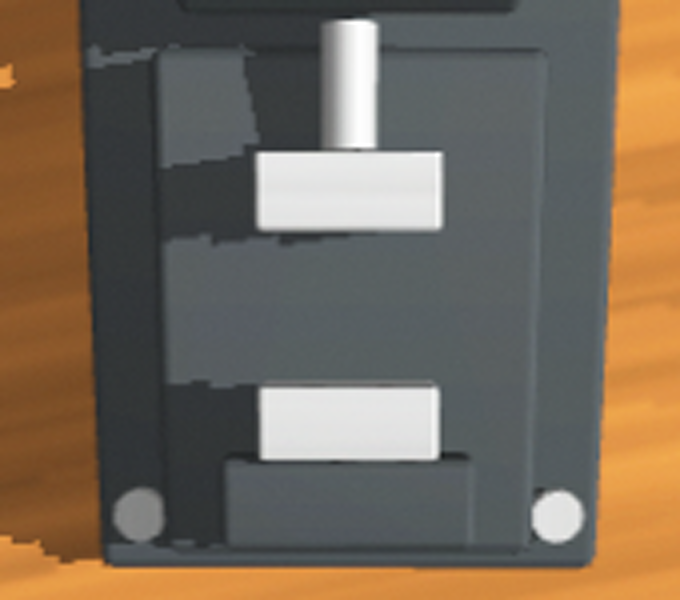

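View pics/c6.png

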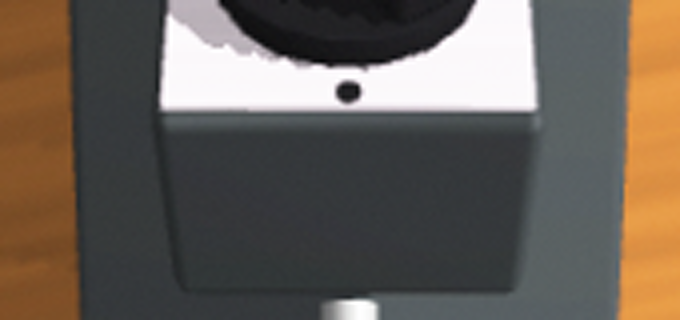

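```bash
python3 - <<'E'
from h import *
s=load('w4');T=load('top0')
uJ=un([(256,230),(443,230),(256,152),(443,152),(259,384),(440,384),(260,461),(438,461)],4,230,70)
M=np.array([[20.5,-17,52],[20.5,17,52],[6.5,-17,52],[6.5,17,52],[49.5,-17,52],[49.5,17,52],[63.5,-17,52],[63.5,17,52]])/1e3
uF=un([(104,565),(592,567)],4,230,70); MF=np.array([[95,-55,14],[95,55,14]])/1e3
for o in ([(s,M,uJ)],[(s,M,uJ),(s,MF,uF)]):
  p,r=fit(o,[.61,.075,-.19]);print(p,np.round(r,1).tolist(), pose2(p,[[.035,0,.036]]))
print(proj(T,pose2(p,M[[1,0,4,5]])))
# held blank: top corners in image relative to tool
o=robot.get_obs();B=np.array([[12,23,.022-.0035],[-12,23,0],[-12,-23,0],[12,-23,0]])/1e3
Rc=Rn.from_euler('xyz',o['ee_rot'])
for z in (-.018,):
  C=np.array([[23,12,0],[23,-12,0],[-23,-12,0],[-23,12,0]])/1e3; C[:,2]=z
  print(proj(s,o['tool_pos']+Rc.apply(C)))
E
python3 - <<'E'
import cv2
t=cv2.imread('pics/w4.png')
cv2.imwrite('pics/c7.png',cv2.resize(t[250:350,240:400],None,fx=5,fy=5,interpolation=cv2.INTER_CUBIC))
E
```

```text
[ 0.61363461  0.07394779 -0.19791293] [[0.2, -0.4], [-0.2, -0.4], [-0.1, -0.9], [0.1, -0.8], [0.0, 1.0], [-0.1, 1.1], [0.1, 0.3], [0.1, 0.3]] [[0.64795138 0.06706597 0.036     ]]
[ 0.61323624  0.07409055 -0.20071305] [[0.2, -1.1], [-0.2, -0.9], [-0.1, -1.6], [0.2, -1.4], [-0.1, 0.4], [-0.2, 0.6], [-0.1, -0.3], [-0.1, -0.1], [-0.8, 2.9], [1.2, 2.9]] [[0.64753361 0.06711267 0.036     ]]
[[303.8588692  240.23311842]
 [321.75523826 243.66478349]
 [324.67513247 228.45234643]
 [306.80385328 225.02494686]]
[[365.73224671 333.01529977]
 [367.70904697 288.87166948]
 [271.44579552 288.94251188]
 [273.39072164 333.07763653]]
```

View pics/c7.png

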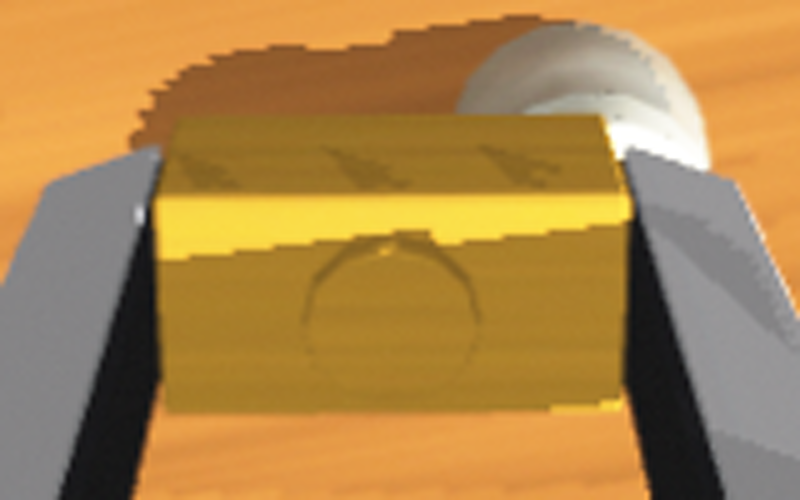

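```bash

python3 - <<'E'
from h import *
togo([.648,.067,.067],[np.pi,0,1.373])
E
```

```text
t 6.35 pos [0.7195 0.0544 0.1536] rot [-3.141  0.     1.375] w 0.0456 F [-0.5 -0.5 -1.1]
d in current axes mm [ -1.6 -72.5  86.6]  in target axes [ -1.7 -72.6  86.6]
rotvec tool [-0.001  0.     0.002]
```

```bash

python3 -m handwheel '{"delta_pos":[[-1.6,-30,0],[0,-35,0],[0,-7.5,10],[0,0,35],[0,0,30],[0,0,11],[0,0,0],[0,0,0]],"rotation":[[0,0,0.002],[0,0,0],[0,0,0],[0,0,0],[0,0,0],[0,0,0],[0,0,0],[0,0,0]],"claw":[1,1,1,1,1,1,1,1]}'
python3 - <<'E'
from h import *
togo([.648,.067,.067],[np.pi,0,1.373])
s=snap('wrist','pics/w5.png');pickle.dump(s,open('pics/w5.pkl','wb'))
M=np.array([[20.5,-17,52],[20.5,17,52],[6.5,-17,52],[6.5,17,52],[49.5,-17,52],[49.5,17,52],[63.5,-17,52],[63.5,17,52]])/1e3
print(proj(s,pose2([.6136,.0739,-.198],M)))
s2=snap('top','pics/t5.png');s3=snap('side','pics/s5.png')
t=cv2.imread('pics/w5.png');cv2.imwrite('pics/c8.png',cv2.resize(t[190:340,230:400],None,fx=4,fy=4,interpolation=cv2.INTER_CUBIC))
t=cv2.imread('pics/s5.png');cv2.imwrite('pics/c9.png',cv2.resize(t[180:320,250:410],None,fx=4,fy=4,interpolation=cv2.INTER_CUBIC))
E
```

```text
time: 7.35
tool_pos: [0.6496, 0.0669, 0.0696]
ee_rot: [3.139, -0.001, 1.375]
wrist_force: [0.6, -0.1, -1.7]
width: 0.0458
t 7.35 pos [0.6496 0.0669 0.0696] rot [ 3.139e+00 -1.000e-03  1.375e+00] w 0.0458 F [ 0.6 -0.1 -1.7]
d in current axes mm [-0.2 -1.6  2.6]  in target axes [-0.2 -1.6  2.6]
rotvec tool [ 0.003 -0.001  0.002]
[[289.06069565 255.7002034 ]
 [349.06695431 255.77516921]
 [288.51509671 231.90478957]
 [349.72557702 231.98435243]
 [290.16732088 302.03512479]
 [347.73667138 302.1015667 ]
 [290.68816412 323.02739808]
 [347.11292399 323.09016208]]
```

View pics/c8.png

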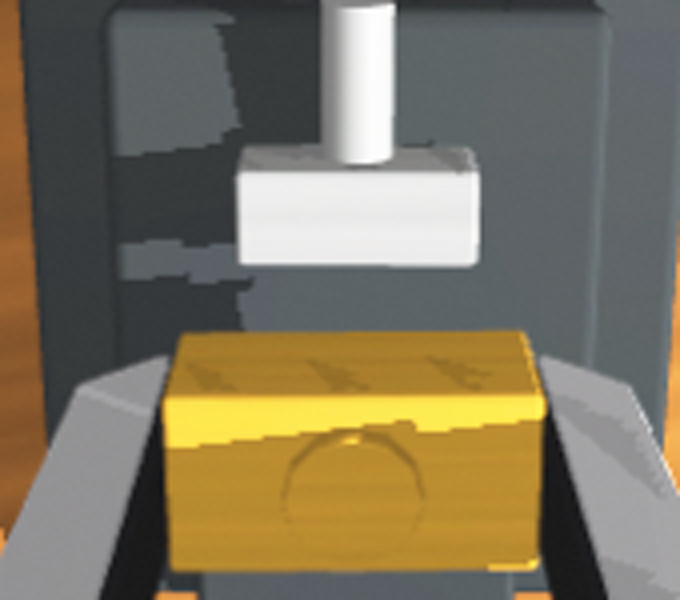

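View pics/c9.png

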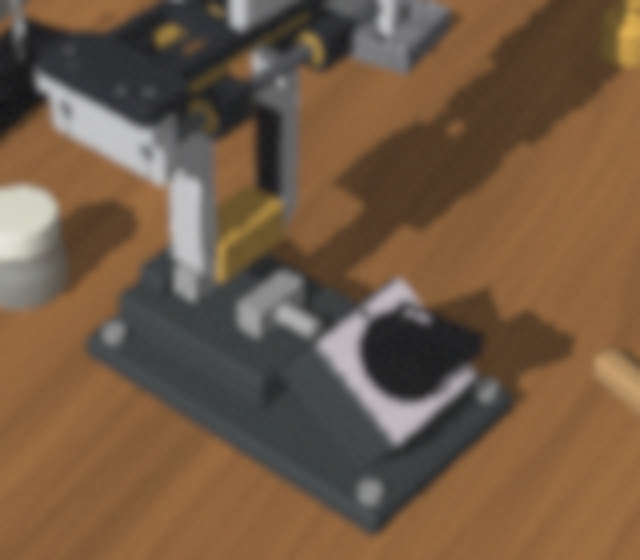

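```bash

python3 - <<'E'
from h import *
togo([.648,.067,.040],[np.pi,0,1.373])
E
```

```text
t 7.5 pos [0.6493 0.0669 0.0697] rot [ 3.139e+00 -1.000e-03  1.375e+00] w 0.0459 F [-0.5 -0.5 -2.2]
d in current axes mm [-0.2 -1.4 29.7]  in target axes [-0.2 -1.3 29.7]
rotvec tool [ 0.003 -0.001  0.002]
```

```bash

python3 -m handwheel '{"delta_pos":[[0,-1.4,0],[0,0,6],[0,0,4],[0,0,0],[0,0,0],[0,0,0],[0,0,0],[0,0,0]],"rotation":[[0.003,0,0],[0,0,0],[0,0,0],[0,0,0],[0,0,0],[0,0,0],[0,0,0],[0,0,0]],"claw":[1,1,1,1,1,1,1,1]}'
python3 - <<'E'
from h import *
togo([.648,.067,.040],[np.pi,0,1.373])
s=snap('wrist','pics/w6.png');pickle.dump(s,open('pics/w6.pkl','wb'))
o=robot.get_obs();Rc=Rn.from_euler('xyz',o['ee_rot'])
C=np.array([[23,-12.3,4],[-23,-12.3,4],[23,-12.3,-18],[-23,-12.3,-18]])/1e3
print(proj(s,o['tool_pos']+Rc.apply(C)))
M=np.array([[20.5,-17,52],[20.5,17,52],[6.5,-17,52],[6.5,17,52]])/1e3
print(proj(s,pose2([.6136,.0739,-.198],M)))
t=cv2.imread('pics/w6.png');cv2.imwrite('pics/c10.png',cv2.resize(t[190:340,230:400],None,fx=4,fy=4,interpolation=cv2.INTER_CUBIC))
E
```

```text
time: 8.5
tool_pos: [0.647, 0.0672, 0.0581]
ee_rot: [-3.139, -0.0, 1.375]
wrist_force: [-0.2, 0.5, -1.9]
width: 0.0452
t 8.5 pos [0.647  0.0672 0.0581] rot [-3.139 -0.     1.375] w 0.0452 F [-0.2  0.5 -1.9]
d in current axes mm [ 0.   1.1 18.1]  in target axes [ 0.   1.1 18.1]
rotvec tool [-0.003 -0.     0.002]
[[362.40335778 271.01085368]
 [276.38799246 271.0426845 ]
 [367.65399987 287.98672343]
 [271.4210164  288.02131709]]
[[287.96003824 267.48633583]
 [351.02167709 267.59055296]
 [287.37359912 242.65855695]
 [351.75797462 242.76695552]]
```

View pics/c10.png

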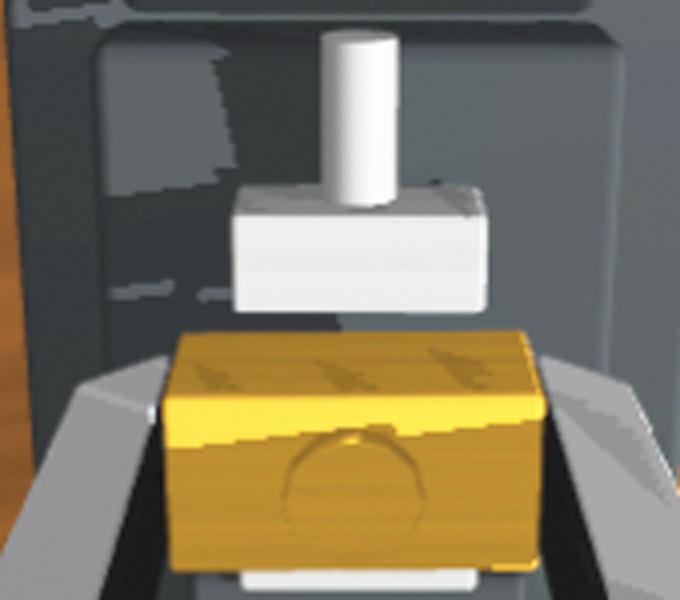

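```bash
python3 - <<'E'
from h import *
s=load('w6')
p0=[.6136,.0739,-.198]
def vx(row,z,y=0):
    f=lambda q:[proj(s,pose2(p0,[[q[0],y,z]]))[0,1]-row]
    return least_squares(f,[.035]).x[0]*1e3-35
print('jaw face',vx(267.9,.052),'jaw rear',vx(190+214/4,.052),'fixed rear',vx(190+589/4,.052))
for z in(.053,.054,.055):print('blank near low',vx(273,z),'near top',vx(190+395/4,z+.022),'far top',vx(190+571/4,z+.022))
E
```

```text
jaw face -14.299019173735175 jaw rear -28.065735131609244 fixed rear 28.318678611711853
blank near low -11.746875046866833 near top -12.383691424897226 far top 11.663934206880569
blank near low -12.145657489771732 near top -12.832369502472794 far top 11.067786346409633
blank near low -12.544439931377916 near top -13.281047577220491 far top 10.47163849140123
```

```bash

python3 -m handwheel '{"delta_pos":[[0,0.8,0],[0,0,3],[0,0,4],[0,0,4],[0,0,3],[0,0,0],[0,0,0],[0,0,0]],"rotation":[[-0.002,0,0],[0,0,0],[0,0,0],[0,0,0],[0,0,0],[0,0,0],[0,0,0],[0,0,0]],"claw":[1,1,1,1,1,1,1,1]}'
python3 - <<'E'
from h import *
togo([.648,.067,.040],[np.pi,0,1.373])
E
```

```text
time: 9.55
tool_pos: [0.6478, 0.067, 0.0442]
ee_rot: [-3.141, -0.0, 1.375]
wrist_force: [0.1, 0.3, -2.2]
width: 0.046
t 9.55 pos [0.6478 0.067  0.0442] rot [-3.141 -0.     1.375] w 0.046 F [ 0.1  0.3 -2.2]
d in current axes mm [0.  0.2 4.2]  in target axes [0.  0.2 4.2]
rotvec tool [-0.    -0.     0.002]
```

```bash

python3 -m handwheel '{"delta_pos":[[0,0,2],[0,0,1.5],[0,0,0],[0,0,0],[0,0,0],[0,0,0],[0,0,0],[0,0,0]],"rotation":[[0,0,0],[0,0,0],[0,0,0],[0,0,0],[0,0,0],[0,0,0],[0,0,0],[0,0,0]],"claw":[1,1,1,1,1,1,1,1]}'
python3 - <<'E'
from h import *
togo([.648,.067,.040],[np.pi,0,1.373])
s=snap('wrist','pics/w7.png')
E
```

```text
time: 10.55
tool_pos: [0.6476, 0.067, 0.0405]
ee_rot: [-3.141, -0.0, 1.375]
wrist_force: [-0.2, 0.7, -1.0]
width: 0.0455
t 10.55 pos [0.6476 0.067  0.0405] rot [-3.141 -0.     1.375] w 0.0455 F [-0.2  0.7 -1. ]
d in current axes mm [0.  0.4 0.5]  in target axes [0.  0.4 0.5]
rotvec tool [-0.001 -0.     0.002]
```

View pics/w7.png

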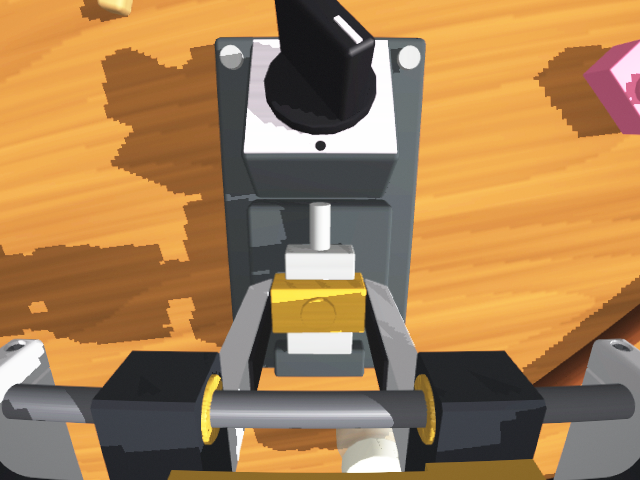

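```bash

python3 -m handwheel '{"delta_pos":[[0,0,0.6],[0,0,0],[0,0,0],[0,0,0],[0,0,0],[0,0,0],[0,0,0],[0,0,0]],"rotation":[[0,0,0],[0,0,0],[0,0,0],[0,0,0],[0,0,0],[0,0,0],[0,0,0],[0,0,0]],"claw":[1,1,0,-0.4,-0.4,-0.4,-0.4,-0.4]}'
python3 - <<'E'
from h import *
togo([.648,.067,.200],[np.pi,0,1.373])
s=snap('wrist','pics/w8.png')
t=cv2.imread('pics/w8.png');cv2.imwrite('pics/c11.png',cv2.resize(t[220:380,220:420],None,fx=3.5,fy=3.5,interpolation=cv2.INTER_CUBIC))
E
```

```text
time: 11.6
tool_pos: [0.6476, 0.067, 0.0398]
ee_rot: [-3.141, -0.0, 1.375]
wrist_force: [-0.2, 0.0, -0.2]
width: 0.0659
t 11.6 pos [0.6476 0.067  0.0398] rot [-3.141 -0.     1.375] w 0.0659 F [-0.2  0.  -0.2]
d in current axes mm [ 1.000e-01  2.000e-01 -1.602e+02]  in target axes [   0.     0.4 -160.2]
rotvec tool [-0.001 -0.     0.002]
```

View pics/c11.png

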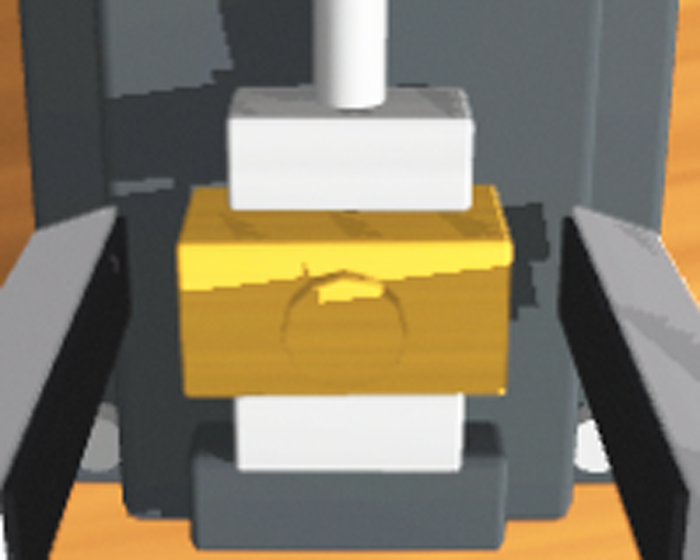

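```bash

python3 -m handwheel '{"delta_pos":[[0,0,-10],[0,0,-35],[0,0,-45],[0,0,-40],[0,0,-10],[0,0,0],[0,0,0],[0,0,0]],"rotation":[[0,0,0],[0,0,0],[0,0,0],[0,0,0],[0,0,0],[0,0,0],[0,0,0],[0,0,0]],"claw":[-0.4,-0.4,-0.4,-1,-1,-1,-1,-1]}'
python3 - <<'E'
from h import *
togo([.648,.067,.200],[np.pi,0,1.373])
s=snap('wrist','pics/w9.png');pickle.dump(s,open('pics/w9.pkl','wb'))
print(proj(s,pose2([.6136,.0739,-.198],np.array([[-82.2,0,79.6],[-65,0,55],[35,0,36+26]])/1e3)))
t=cv2.imread('pics/w9.png');cv2.imwrite('pics/c12.png',cv2.resize(t[0:300,180:480],None,fx=2,fy=2,interpolation=cv2.INTER_CUBIC))
E
```

```text
time: 12.65
tool_pos: [0.6468, 0.067, 0.1774]
ee_rot: [-3.137, 0.001, 1.375]
wrist_force: [-1.1, 0.9, -0.5]
width: 0.0942
t 12.65 pos [0.6468 0.067  0.1774] rot [-3.137e+00  1.000e-03  1.375e+00] w 0.0942 F [-1.1  0.9 -0.5]
d in current axes mm [  0.2   1.  -22.6]  in target axes [  0.3   1.1 -22.6]
rotvec tool [-0.005  0.001  0.002]
[[319.89258841  84.80682089]
 [319.71564905 111.92150455]
 [319.400732   237.39258122]]
```

View pics/c12.png

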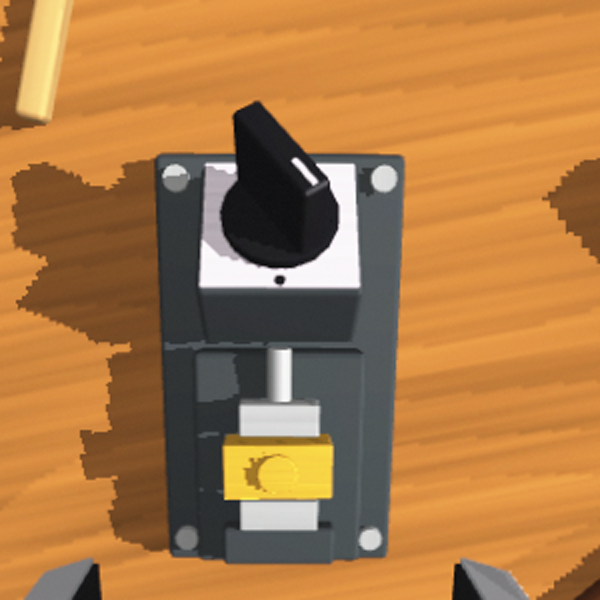

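```bash
cat > k.py <<'E'
from h import *
a=np.deg2rad(35)
CX=np.array([np.cos(a),0,np.sin(a)]);CZ=np.array([-np.sin(a),0,np.cos(a)]);CY=np.array([0,1.,0]);CO=np.array([-.065,0,.055])
def con(q): q=np.array(q,float)/1e3; return CO+q[:,:1]*CX+q[:,1:2]*CY+q[:,2:]*CZ
def bar(th,z=42):
    g=.7-th; pts=[(-22,-6),(-22,6),(22,6),(22,-6)]
    return con([[x*np.cos(g)-y*np.sin(g),x*np.sin(g)+y*np.cos(g),z] for x,y in pts])
def target(p,th,out):   # tool pose: TCP 'out' mm out from grip point (neg = towards panel)
    g=.7-th; kx=np.cos(g)*CX+np.sin(g)*CY; ky=-np.sin(g)*CX+np.cos(g)*CY
    Rz=Rn.from_euler('z',p[2]); P=con([[0,0,30+out]])[0]
    pos=Rz.apply(P)+[p[0],p[1],0]
    tx=Rz.apply(ky);tz=-Rz.apply(CZ);R=Rn.from_matrix(np.c_[tx,np.cross(tz,tx),tz])
    return pos,R
E
python3 - <<'E'
from k import *
s=load('w9')
ub=un([(236,112),(260,101),(328,180),(303,193)],2,180,0)
up=un([(200,287),(358,291)],2,180,0)
uj=un([(240,405),(320,405),(240,436),(320,436),(240,530),(319,530)],2,180,0)
J=np.array([[6.5,-17,52],[6.5,17,52],[20.5,-17,52],[20.5,17,52],[63.5,-17,52],[63.5,17,52]])/1e3
P=con([[31,-32,0],[31,32,0]])
p0=np.array([.6136,.0739,-.198])
print(proj(s,pose2(p0,J))-uj, proj(s,pose2(p0,P))-up)
f=lambda q:np.r_[(proj(s,pose2(q[:3],bar(q[3])[[0,1,2,3]]))-ub).ravel(),(proj(s,pose2(q[:3],P))-up).ravel(),(proj(s,pose2(q[:3],J))-uj).ravel()]
# corner order: image up=-x, right=+y : try orders
for order in ([0,1,2,3],):
  r=least_squares(f,np.r_[p0,.1]);print(r.x,np.round(r.fun.reshape(-1,2),1).tolist())
for z in (42,):print(proj(s,pose2(p0,bar(.1))),ub)
E
```

```text
[[-0.55167686 -0.84216552]
 [-0.01983126 -0.76583728]
 [-0.34774374 -0.06250486]
 [-0.3134189   0.01372951]
 [ 0.27371702  0.49609946]
 [-0.70083712  0.57193488]] [[-2.59262609  2.75039006]
 [ 3.48880651  0.90558716]]
[ 0.61343813  0.07403265 -0.19778302  0.12753142] [[-2.2, -0.9], [0.5, -2.5], [2.0, 0.4], [-0.7, 1.8], [-2.5, 2.5], [3.6, 0.6], [-0.4, -1.1], [0.1, -1.0], [-0.2, -0.3], [-0.2, -0.2], [0.4, 0.3], [-0.6, 0.4]]
[[294.83886249  55.66185864]
 [309.27250106  48.25576338]
 [346.22989797  89.85884921]
 [331.37765772  98.07694632]] [[297.75  55.75]
 [309.75  50.25]
 [343.75  89.75]
 [331.25  96.25]]
```

```bash
python3 - <<'E'
from k import *
p=[.6135,.074,-.198]
for out in (70,-16):
  P,R=target(p,.1,out);print(P,R.as_euler('xyz'));togo(P,R)
print(robot.get_obs()['joint_positions'])
E
```

```text
[0.49353299 0.09806883 0.1369152 ] [2.61757702 0.32981248 1.88359829]
t 12.7 pos [0.647  0.067  0.1778] rot [-3.137e+00  1.000e-03  1.375e+00] w 0.0939 F [ 0.1 -1.   0.2]
d in current axes mm [   0.7 -156.4   41.6]  in target axes [  85.9 -125.1  -56.3]
rotvec tool [-0.596 -0.185 -0.578]
[0.54189679 0.08836566 0.06646813] [2.61757702 0.32981248 1.88359829]
t 12.7 pos [0.647  0.067  0.1778] rot [-3.137e+00  1.000e-03  1.375e+00] w 0.0939 F [ 0.1 -1.   0.2]
d in current axes mm [   0.6 -106.8  111.8]  in target axes [  85.9 -125.1   29.7]
rotvec tool [-0.596 -0.185 -0.578]
[ 1.58584356e-02  3.22176502e-01  1.14819230e+00  2.91949377e-04
  1.67564006e+00 -1.35911579e+00]
```

```bash

python3 -m handwheel '{"delta_pos":[[0,-52,0],[0,-52,0],[0,-52,0],[0,0,0],[0,0,0],[0,0,0],[0,0,0],[0,0,0]],"rotation":[[0,0,0],[0,0,0],[0,0,0],[-0.119,-0.037,-0.1156],[-0.119,-0.037,-0.1156],[-0.119,-0.037,-0.1156],[-0.119,-0.037,-0.1156],[-0.119,-0.037,-0.1156]],"claw":[-1,-1,-1,-1,-1,-1,-1,-1]}'
python3 - <<'E'
from k import *
p=[.6135,.074,-.198]
togo(*target(p,.1,30)); togo(*target(p,.1,-16))
print(robot.get_obs()['joint_positions'])
E
```

```text
time: 13.7
tool_pos: [0.4944, 0.0977, 0.1798]
ee_rot: [2.613, 0.334, 1.886]
wrist_force: [0.2, -0.5, 0.4]
width: 0.0939
t 13.7 pos [0.4944 0.0977 0.1798] rot [2.613 0.334 1.886] w 0.0939 F [ 0.2 -0.5  0.4]
d in current axes mm [ 14.7 -21.2  74.4]  in target axes [ 14.5 -20.8  74.6]
rotvec tool [0.005 0.002 0.004]
t 13.7 pos [0.4944 0.0977 0.1798] rot [2.613 0.334 1.886] w 0.0939 F [ 0.2 -0.5  0.4]
d in current axes mm [ 14.8 -21.4 120.4]  in target axes [ 14.5 -20.8 120.6]
rotvec tool [0.005 0.002 0.004]
[ 0.26007011 -0.41095174  1.97707381 -0.30183356  1.02939421 -1.63330522]
```

```bash

python3 -m handwheel '{"delta_pos":[[14.6,-21,0],[0,0,40],[0,0,30],[0,0,5],[0,0,0],[0,0,0],[0,0,0],[0,0,0]],"rotation":[[0.005,0.002,0.004],[0,0,0],[0,0,0],[0,0,0],[0,0,0],[0,0,0],[0,0,0],[0,0,0]],"claw":[-1,-1,-1,-1,-1,-1,-1,-1]}'
python3 - <<'E'
from k import *
p=[.6135,.074,-.198]
togo(*target(p,.1,-16))
s=snap('wrist','pics/w10.png');pickle.dump(s,open('pics/w10.pkl','wb'))
print(robot.get_obs()['joint_positions'],proj(s,pose2(p,bar(.1))))
E
```

```text
time: 14.7
tool_pos: [0.5164, 0.0933, 0.1046]
ee_rot: [2.618, 0.327, 1.879]
wrist_force: [0.5, -0.2, 0.2]
width: 0.0941
t 14.7 pos [0.5164 0.0933 0.1046] rot [2.618 0.327 1.879] w 0.0941 F [ 0.5 -0.2  0.2]
d in current axes mm [ 0.4 -0.4 46.1]  in target axes [ 0.5 -0.5 46.1]
rotvec tool [-0.002 -0.    -0.005]
[ 0.2301409  -0.29691908  2.05063844 -0.32299834  0.84945043 -1.59026138] [[309.20850089 245.31432408]
 [330.51934193 245.22004619]
 [330.12105891 315.29864887]
 [310.08547001 315.38199701]]
```

View pics/w10.png

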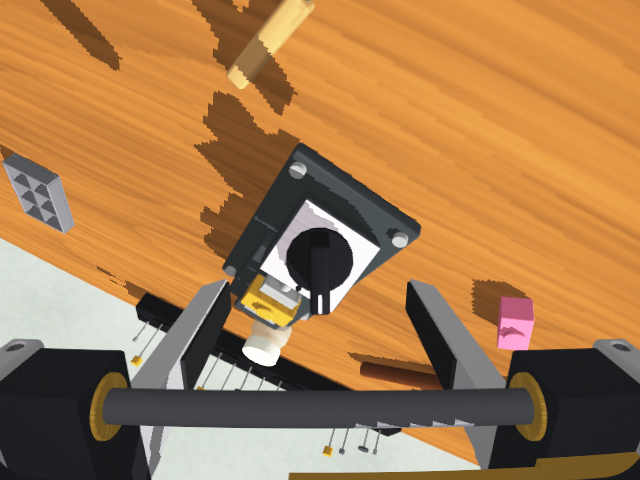

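```bash

python3 -m handwheel '{"delta_pos":[[0.4,-0.4,0],[0,0,15],[0,0,15],[0,0,10],[0,0,5],[0,0,0],[0,0,0],[0,0,0]],"rotation":[[-0.002,0,-0.005],[0,0,0],[0,0,0],[0,0,0],[0,0,0],[0,0,0],[0,0,0],[0,0,0]],"claw":[0,0,0,0.2,0.2,0.2,0.2,0.2]}'
python3 - <<'E'
from k import *
p=[.6135,.074,-.198]
togo(*target(p,.1,-16))
s=snap('wrist','pics/w11.png');s=snap('side','pics/s11.png')
t=cv2.imread('pics/s11.png');cv2.imwrite('pics/c13.png',cv2.resize(t[170:320,250:410],None,fx=4,fy=4,interpolation=cv2.INTER_CUBIC))
E
```

```text
time: 15.75
tool_pos: [0.5413, 0.0884, 0.0672]
ee_rot: [2.618, 0.33, 1.884]
wrist_force: [-0.5, -0.4, 0.4]
width: 0.0382
t 15.75 pos [0.5413 0.0884 0.0672] rot [2.618 0.33  1.884] w 0.0382 F [-0.5 -0.4  0.4]
d in current axes mm [0.  0.1 0.9]  in target axes [0.  0.1 0.9]
rotvec tool [-0. -0.  0.]
```

View pics/w11.png

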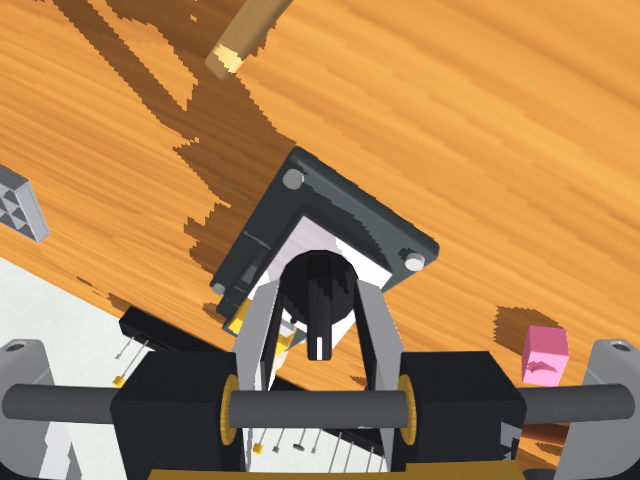

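View pics/c13.png

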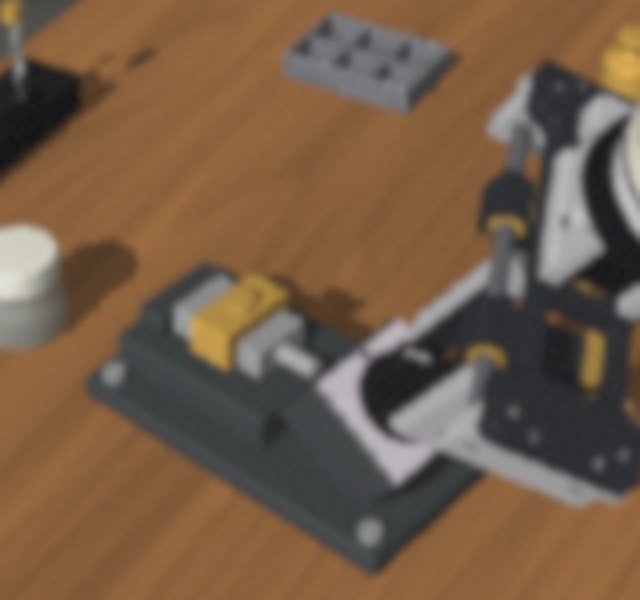

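Bar centred between the fingers at (320,330), blank seated. Close on it.

```bash

python3 -m handwheel '{"delta_pos":[[0,0,0],[0,0,0],[0,0,0],[0,0,0],[0,0,0],[0,0,0],[0,0,0],[0,0,0]],"rotation":[[0,0,0],[0,0,0],[0,0,0],[0,0,0],[0,0,0],[0,0,0],[0,0,0],[0,0,0]],"claw":[0.5,1,1,1,1,1,1,1]}'
python3 - <<'E'
from k import *
p=[.6135,.074,-.198]
togo(*target(p,.1,-16)); print(robot.get_obs()['wrist_torque'])
E
```

```text
time: 16.85
tool_pos: [0.541, 0.0885, 0.0665]
ee_rot: [2.619, 0.329, 1.884]
wrist_force: [-3.0, 2.4, 0.7]
width: 0.012
t 16.85 pos [0.541  0.0885 0.0665] rot [2.619 0.329 1.884] w 0.012 F [-3.   2.4  0.7]
d in current axes mm [-0.3  0.6  0.5]  in target axes [-0.3  0.6  0.5]
rotvec tool [-0.001 -0.001  0.   ]
[0.49564796 0.49637256 0.20777509]
```

```bash

python3 -m handwheel '{"delta_pos":[[0,0,0],[0,0,0],[0,0,0],[0,0,0],[0,0,0],[0,0,0],[0,0,0],[0,0,0]],"rotation":[[0,0,0.1],[0,0,0.1],[0,0,0.1],[0,0,0.1],[0,0,0.1],[0,0,0.1],[0,0,0],[0,0,0]],"claw":[1,1,1,1,1,1,1,1]}'
python3 - <<'E'
from k import *
p=[.6135,.074,-.198]
togo(*target(p,.7,-16)); print(robot.get_obs()['wrist_torque'],robot.get_obs()['joint_positions'])
s=snap('wrist','pics/w12.png')
E
```

```text
time: 17.85
tool_pos: [0.541, 0.089, 0.0664]
ee_rot: [2.532, -0.001, 1.373]
wrist_force: [-2.8, 4.7, 0.7]
width: 0.0116
t 17.85 pos [0.541  0.089  0.0664] rot [ 2.532e+00 -1.000e-03  1.373e+00] w 0.0116 F [-2.8  4.7  0.7]
d in current axes mm [-0.5  0.8  0.5]  in target axes [-0.5  0.8  0.5]
rotvec tool [-0.002 -0.001 -0.   ]
[0.75597174 0.49377042 0.46763322] [ 0.20155264 -0.19606819  2.05597053 -0.3354022   0.73839301 -0.98522553]
```

View pics/w12.png

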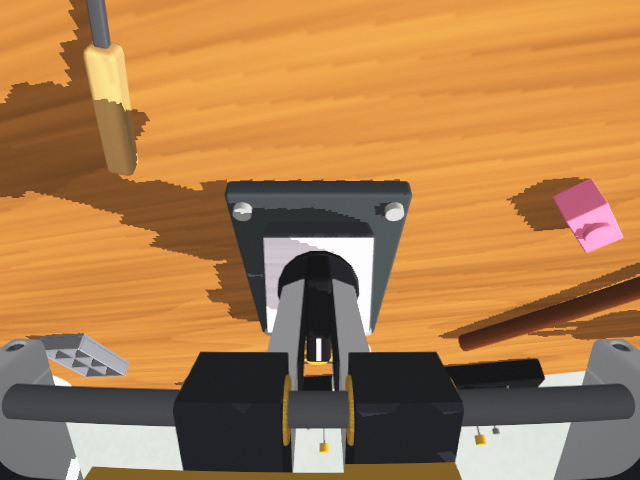

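Turning with the fingers, well aligned. Continue to ~1.35.

```bash

python3 -m handwheel '{"delta_pos":[[0,0,0],[0,0,0],[0,0,0],[0,0,0],[0,0,0],[0,0,0],[0,0,0],[0,0,0]],"rotation":[[0,0,0.1],[0,0,0.1],[0,0,0.1],[0,0,0.1],[0,0,0.1],[0,0,0.1],[0,0,0.05],[0,0,0]],"claw":[1,1,1,1,1,1,1,1]}'
python3 - <<'E'
from k import *
p=[.6135,.074,-.198]
togo(*target(p,1.35,-16)); print(robot.get_obs()['wrist_torque'],robot.get_obs()['joint_positions'])
s=snap('wrist','pics/w13.png')
E
```

```text
time: 18.9
tool_pos: [0.5413, 0.0896, 0.0666]
ee_rot: [2.635, -0.356, 0.816]
wrist_force: [-1.1, 5.9, -0.7]
width: 0.0115
t 18.9 pos [0.5413 0.0896 0.0666] rot [ 2.635 -0.356  0.816] w 0.0115 F [-1.1  5.9 -0.7]
d in current axes mm [-0.5  1.1  0.5]  in target axes [-0.5  1.1  0.5]
rotvec tool [-0.002 -0.001 -0.001]
[0.9743696  0.39886395 0.63047684] [ 0.20194333 -0.19583537  2.05575757 -0.33459732  0.73736014 -0.33495767]
```

View pics/w13.png

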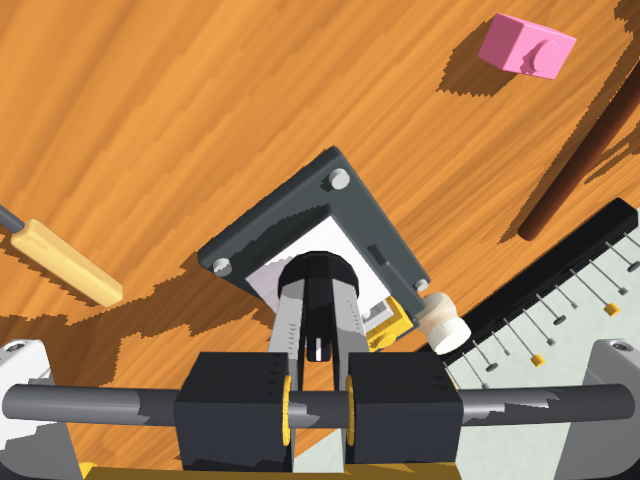

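Release and back straight out.

```bash

python3 -m handwheel '{"delta_pos":[[0,0,0],[0,0,0],[0,0,0],[0,0,0],[0,0,-10],[0,0,-25],[0,0,-40],[0,0,-40]],"rotation":[[0,0,0],[0,0,0],[0,0,0],[0,0,0],[0,0,0],[0,0,0],[0,0,0],[0,0,0]],"claw":[0.2,0.2,0.2,0.2,0.2,0.2,0.2,0.2]}'
python3 -m handwheel '{"delta_pos":[[0,0,0],[0,0,0],[0,0,0],[0,0,0],[0,0,0],[0,0,0],[0,0,0],[0,0,0]],"rotation":[[0,0,0],[0,0,0],[0,0,0],[0,0,0],[0,0,0],[0,0,0],[0,0,0],[0,0,0]],"claw":[0.2,0.2,0.2,0.2,0.2,0.2,0.2,0.2]}'
python3 - <<'E'
from k import *
p=[.6135,.074,-.198]
togo(*target(p,1.35,-16))
s=snap('wrist','pics/w14.png');print(proj(s,pose2(p,bar(1.33))));s=snap('side','pics/s14.png');s=snap('top','pics/t14.png')
t=cv2.imread('pics/s14.png');cv2.imwrite('pics/c14.png',cv2.resize(t[170:320,250:410],None,fx=4,fy=4,interpolation=cv2.INTER_CUBIC))
E
```

```text
time: 19.95
tool_pos: [0.4756, 0.1012, 0.1622]
ee_rot: [2.634, -0.354, 0.815]
wrist_force: [0.2, 0.3, 0.7]
width: 0.0371
time: 20.95
tool_pos: [0.4766, 0.1012, 0.1608]
ee_rot: [2.634, -0.353, 0.816]
wrist_force: [0.2, -0.2, 0.3]
width: 0.0373
t 20.95 pos [0.4766 0.1012 0.1608] rot [ 2.634 -0.353  0.816] w 0.0373 F [ 0.2 -0.2  0.3]
d in current axes mm [  0.6   0.3 115.5]  in target axes [  0.4   0.2 115.5]
rotvec tool [-0.001  0.001  0.   ]
[[310.77613279 216.76559158]
 [326.91667392 216.46110667]
 [327.63168629 271.6582344 ]
 [312.21041862 271.93355785]]
```

View pics/w14.png

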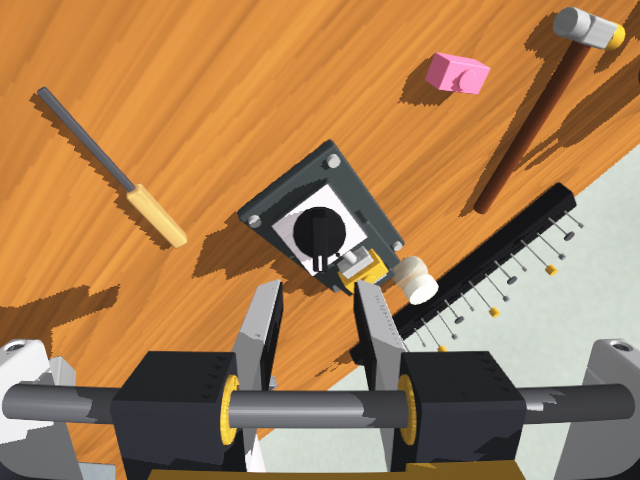

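View pics/c14.png

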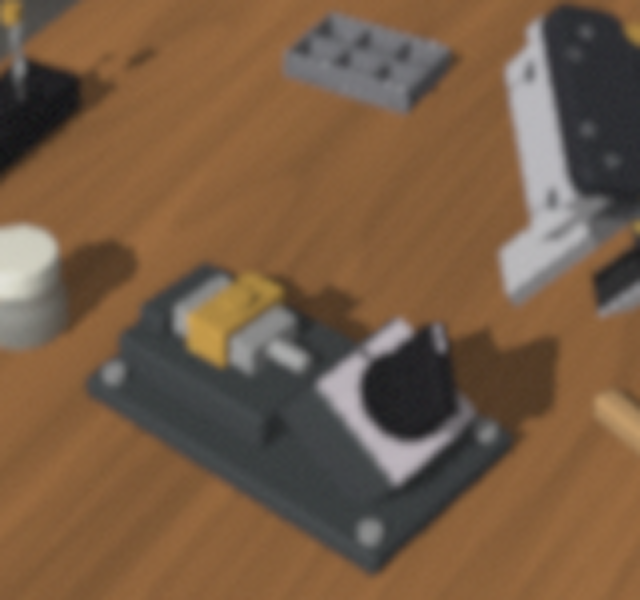

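View pics/t14.png

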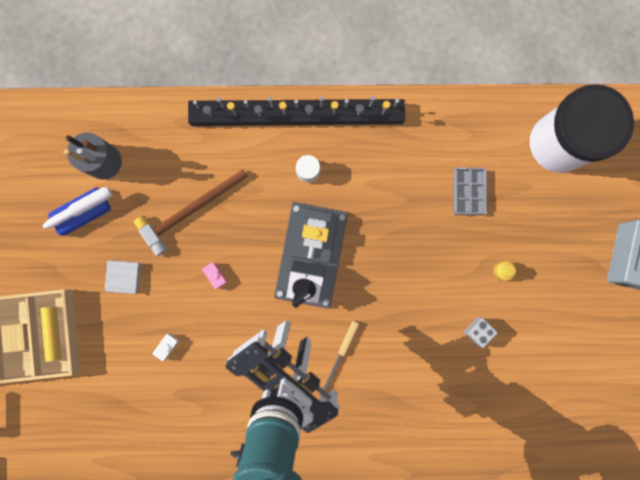

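```bash
python3 -c "
from bench import robot
print(robot.close_job()); print(robot.get_obs()['time'])"
```

```text
the job is handed in; nothing more can be done
None
the job is handed in; nothing more can be done
```

The brass blank is clamped in the vise and the knob is past its detent. I handed the job in at about 21 s, well inside the 54 s limit; it reports no verdict.

- **Placing:** I gripped the blank by its ends, lowered it between the open jaws about 2 mm clear of each, and let go. A picture after release showed it flat and central between the jaws.
- **Knob:** I gripped the bar with the tool tilted 35° and turned it clockwise by 1.25 rad in one grasp. Then I let go and backed straight out.
- **Last checks:**
  - One second after release, the bar was still where an angle of about 1.33 rad should put it.
  - The blank lay flush between both jaws, and the gripper was clear of everything.
  - The other things look unmoved when the first and last top pictures are compared by eye.
- **Not measured:** the squeeze force and the blank's final position were judged only from the pictures.
- **Disagreement:** the top and side cameras put the seat up to about 4 mm from where the wrist camera did. The casting's visible edges also came out 1 to 2 mm short of their nominal size. I relied on the wrist camera, which agreed with the held blank and the jaws to within about 1 mm.

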